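Check the strainer plate of the slip trap

ROBOT

A 6-joint arm with a two-finger parallel gripper is mounted at the origin on the work surface. World frame = base frame: x ahead of the robot, y to its left, z up, the work surface at z = 0. Lengths are in m, angles in rad, forces in N, time in s.
With the tool pointing down it reaches from about 0.35 to 0.975 m from the base axis. Payload 4.9 kg.
Tool frame: the origin (TCP) lies at the very end of the fingers, on their centre line; the grasp point (between the pads) lies 19 mm behind it; x points along the fingers, y is the direction in which the jaws open and shut, and the axes are right-handed (so a half turn about x gives the same grasp; the last joint's range is limited). The gripper opens to 85 mm and grips with 20 to 120 N. Pads are 22 mm wide; open, the fingers measure 114 mm over their backs; the gripper's body (76 mm by 85 mm) begins 54 mm behind the grasp point. The pads swing forward as they close: fully open they stand 13 mm farther back than shut.
Start: joints at [1.05, 0.053, 1.613, -0, 1.476, -0.119], TCP at [0.244, 0.575, 0.231] pointing down, gripper open.
Joint ranges: [-3.01, 3.01], [-1.01, 2.22], [0.06, 2.58], [-1.02, 4.17], [0.09, 2.62], [-3.14, 3.14]. Speed limits (rad/s): [2.57, 2.57, 3.14, 3.14, 3.14, 3.14].

INTERFACE

Orientations are given as a unit quaternion [w, x, y, z].
In Python, from plant import manip gives the robot as it stands.
- The arm moves only by the tool play_rows, never from a script. Its argument "plan" is a list of rows, each a list of 5 numbers: the shift along the tool's x, y, z in mm, then the turn about the tool's x in rad, then the closure, from -1 (fully open) to 1 (shut). A call has 1 to 8 rows; each row is the pose to reach, as a shift and turn from the pose commanded when the call began, along the tool's axes at that moment; what a row does not reach only later rows make up. A row lasts 1/8 s, in which the tool goes at most 62.5 mm and 10.7 degrees, less where a joint would pass 70% of its speed; a pose out of reach is approached as far as the arm can. A call with a gripper value outside its range is refused whole. The fingers move at their own pace and stop on an object; the grip force is fixed at half the most. Time passes only in rows, so rows that repeat a pose let the fingers close. It gives the time, the measured TCP pose, the force and the opening at its end, in the units of the state.
- manip.state(): the state, without advancing time (a new reading comes with each control period).
- manip.grab_frame(name): name is "scene" or "top" or "wrist"; returns a dict with "img" (400x640x3 uint8, red, green, blue), "range_z" (400x640 float32, m along the optical axis (not along the pixel's ray), 0 where there is no reading), "fx", "fy", "cx", "cy" (pixels), "origin" and "rotation" of the camera in the world. Camera axes: x right, y up, looking along -z (the intrinsics and any distortion apply to the point x, -y, -z); pixel columns grow to the right and rows downward; lengths in m; the calibration is good to about 2 mm. A picture is of the moment at which its call begins.
- manip.job_done(): hands the job in, once; it reports no verdict.
The state is a dict: "time": time; "joint_pos": joint angles; "joint_vel": joint speeds; "joint_efforts": joint torques, N m; "tool_pos": TCP position; "tool_rot": TCP orientation; "contact_force": force on the tool from outside, world axes, zero at the start; "ft_torque": the same for the moment, N m; "gripper_width": opening from 0.0 (shut) to 1.0 (fully open).
Only numpy, scipy, OpenCV 4.12 (cv2) and the standard library are available. Lean on these libraries where they do the work, as an engineer would, in place of code of your own. Each camera call takes 0.05 s, during which the arm holds its last target. There are 200 camera calls.

TASK

Somebody left a sample tube standing on the flap of the slip trap: put it upright and fully home in the empty hole of the tube rack and let go, without tipping it over. Then swing the trap's flap right up by its handle until it stands open, just past upright, draw the mesh strainer plate up out of its slot by the grip on its top, and hold it upright over the middle of the drip tray, its lower edge a hand's breadth (about 10 cm) above the table. Finish still holding it there, with the flap left open; leave the plain baffle plate in its slot and everything else where it stands.

Things in the scene. Friction and masses are not known exactly. Their poses are not given: they have to be found in the camera images.
- trap: slip trap: fixed grey box, 170 (its x) x 128 (its y) x 115 high, walls 6, open on top but for a hinged aluminium flap. Origin: centre of its underside, on the table. Inside, two upright slots across it, at x = -24 and +24, each hold a plate standing on the inner floor (6 above the table). The hinge is on its +x side, away from the robot. Sizes in mm.
- flap (a joint): hinge of the flap (a 172 x 136 x 6 aluminium sheet, 0.2 kg, top face 121.5 above the table when shut), rad: 0 shut and level, grows as the front edge is lifted up and over away from the robot, stop at 1.9. The hinge is stiff: the flap stays wherever it is left (about 3 N at the handle moves it). Sizes in mm.
- flap_handle (a point): middle of the flap's handle, a dark round bar 10 thick, 90 long between its end posts, parallel to the trap's y, its axis 35 above the flap's top face and 8 from the free front edge; space for fingertips all round. Axes turn with the flap: y along the bar, z out of its top face. Sizes in mm.
- flap_hinge (a point): middle of the hinge line, at the trap's +x top edge, 115.5 above the table; the hinge line is parallel to the trap's y. The handle bar's axis lies 164 in front of it and 41 above it when shut. Sizes in mm.
- tube_center (a point): sample tube to be moved: upright capped white plastic cylinder, 26 diameter, 100 tall, 0.07 kg, at first standing on the shut flap. The point is its centre, half-way up; z along its axis. Gripping it about 25 below its top keeps fingertips clear of the rack. Sizes in mm.
- rack: fixed wooden rack block 190 (its x) x 62 x 50 high, with a row of three holes along its x at -62, 0 and +62, each 29 diameter, 40 deep, slightly chamfered; two hold spare tubes, one is empty. Origin: centre of its underside, on the table. Sizes in mm.
- free_hole (a point): centre of the mouth of the rack's empty hole, at the rack's top face (50 above the table); the hole's floor is 40 below, so a seated tube's centre is 60 above the table. Sizes in mm.
- spare_a_center (a point): centre of a spare tube, the same kind, already standing in the rack (26 diameter, 100 tall); leave it. Sizes in mm.
- spare_b_center (a point): centre of the other spare tube standing in the rack (26 diameter, 100 tall); leave it. Sizes in mm.
- plate_center (a point): strainer plate in one of the trap's slots, hidden by the flap: steel mesh 110 wide (its y), 75 tall, 5 thick (x), 0.2 kg, with a dark grip block on top 40 wide (y), 10 thick (x), 22 tall; 97 tall in all. The point is its centre, 48.5 above its lower edge; the grip's middle is 37.5 above the point. Axes parallel to the trap's. Slides straight up, 1.5 play. Sizes in mm.
- baffle_center (a point): centre of the baffle, a plain solid grey plastic plate 110 x 60 tall x 5 without a grip, standing in the trap's other slot; leave it. Sizes in mm.
- drip_tray: fixed white square drip tray 150 x 150 x 25 high, open on top. Origin: centre of its underside, on the table. Sizes in mm.
- glaze_jar_center (a point): centre of a bystander jar, 60 diameter, 85 tall. Sizes in mm.
- bowl: bystander clay bowl, 110 wide, 55 tall; origin under its centre. Sizes in mm.
- trim_tool: bystander trimming tool lying flat, 190 long. Sizes in mm.
- rib: bystander wooden rib lying flat, 100 x 50 x 7; origin under its centre. Sizes in mm.
- bat: bystander wooden disc lying flat, 120 diameter, 12 thick; origin under its centre. Sizes in mm.
- test_disc: bystander clay test disc lying flat, 44 diameter, 12 thick; origin under its centre. Sizes in mm.

How it is judged:
On the way, in this order (a step that is already met when the one before it is completed fails the run):
1. the sample tube stands fully home in the rack's empty hole, let go (horizontal distance between tube_center and free_hole below 0.008 m and height (world z) of tube_center below 0.066 m and angle between tube_center's own z axis and vertical below 0.15 rad and contact force between the fingers and tube below 0.1 N), for 0.2 s.
2. the flap is swung open (beyond 1.3 rad) (value of joint flap above 1.3 rad), for 0.2 s.
3. the strainer plate is drawn up clear of the trap, in the gripper (height (world z) of plate_center above 0.155 m and contact force between the fingers and plate above 1 N), for 0.1 s.
At the end, for the whole second after the job is handed in: Tube let go in the empty hole (within 8 mm, centre below 66 mm, 0.15 rad of upright); flap beyond 1.3 rad; plate gripped, still, within 0.3 rad of upright, centre within 40 mm of the tray's in plan and over 120 mm up, touching neither trap nor tray; baffle in its slot (all of step 1 and value of joint flap above 1.3 rad and horizontal distance between plate_center and drip_tray below 0.04 m and height (world z) of plate_center above 0.12 m and angle between plate_center's own z axis and vertical below 0.3 rad and contact force between the fingers and plate above 1 N and linear speed of plate below 0.05 m/s and contact force between plate and trap below 0.1 N and contact force between plate and drip_tray below 0.1 N and z of baffle_center in the frame of trap below 0.045 m); the arm keeps its last pose, push and grip.
It fails at once if the sample tube is tipped over (more than 0.8 rad) (angle between tube_center's own z axis and vertical above 0.8 rad).
It fails at once if the baffle is pulled out (moved more than 30 mm) (distance of baffle_center from where it was at the start of the episode above 0.03 m).
It fails at once if a bystander is moved more than 30 mm (distance of any of spare_a_center, spare_b_center, glaze_jar_center, bowl, trim_tool, rib, bat, test_disc from where it was at the start of the episode above 0.03 m).
It also fails if it takes over 72 s, if anything falls off the work surface, if the arm or the gripper's body presses on something with over 40 N, if the wrist force passes 120 N, or if a joint passes its speed limit or range.

## Working session

There is one attempt and no reset: what is moved stays moved. The work goes in short steps, Python scripts to look and compute and a tool call to move; the robot and the scene stay as the last step left them, time stands still between calls to the robot, and variables do not carry over. Pictures are saved under pics/ and viewed, about 8 in all and at most 12, crops included, and the job is handed in when it is done.

Besides the shell and the picture viewer there is one more tool, called after "Request:" as name(argument=value, ...) on one line, values as JSON. play_rows: Moves the arm, as the interface text tells. Its arguments: {"type":"object","properties":{"plan":{"type":"array"}},"required":["plan"]}

```bash
mkdir -p pics; cat > h.py <<'E'
import numpy as np, cv2
from plant import manip
def grab(n,save=None):
    f=manip.grab_frame(n)
    if save: cv2.imwrite('pics/'+save,f['img'][:,:,::-1])
    return f
def cloud(f):
    z=f['range_z'];v,u=np.mgrid[:z.shape[0],:z.shape[1]]
    p=np.stack([(u-f['cx'])/f['fx']*z,-(v-f['cy'])/f['fy']*z,-z],-1)
    R=np.array(f['rotation']);R=R if R.shape==(3,3) else None
    P=p@R.T+np.array(f['origin']);P[z==0]=np.nan
    return P
E
python3 - <<'E'
from h import *
print(manip.state())
for n in ['scene','top']:
    f=grab(n,n+'0.png');print({k:v for k,v in f.items() if k not in('img','range_z')})
    np.savez('/tmp/%s.npz'%n,P=cloud(f),img=f['img'])
E
```

```text
{'time': 0.0, 'joint_pos': array([ 1.04999408e+00,  5.33452424e-02,  1.61431375e+00, -6.86312769e-06,
        1.47601438e+00, -1.19035367e-01]), 'joint_vel': array([ 0.00037689,  0.00119218, -0.00049595, -0.00074063,  0.00052496,
       -0.00128047]), 'joint_efforts': array([ 1.43985588e-03, -3.93683624e+01, -3.70177603e+01, -3.97811550e-05,
        6.95518451e-03, -2.73671411e-06]), 'tool_pos': array([0.24410639, 0.57466762, 0.23005844]), 'tool_rot': array([ 0.69265796,  0.14039323,  0.69311608, -0.14179138]), 'contact_force': array([-0.46364868,  0.04325713,  0.40942082]), 'ft_torque': array([ 0.01602479,  0.04493359, -0.01501455]), 'gripper_width': 0.9989077172487267}
{'fx': 490.4669760883339, 'fy': 490.4669760883339, 'cx': 313.1232061167079, 'cy': 198.46368236272517, 'origin': array([1.21507923, 0.58978557, 1.22127035]), 'rotation': array([0.37742348, 0.12687205, 0.29933138, 0.86709614])}Traceback (most recent call last):
  File "<stdin>", line 5, in <module>
  File "h.py", line 11, in cloud
    P=p@R.T+np.array(f['origin']);P[z==0]=np.nan
        ^^^
AttributeError: 'NoneType' object has no attribute 'T'
```

View pics/scene0.png

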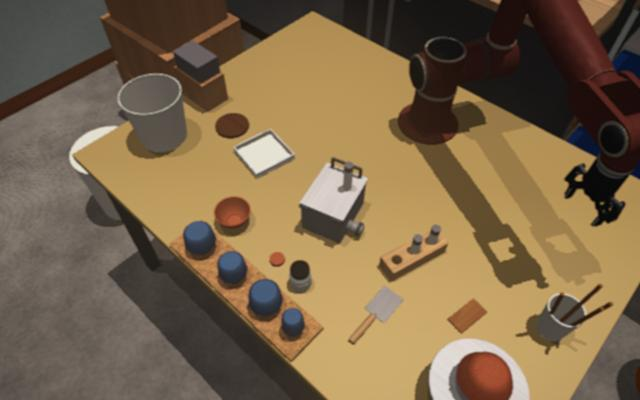

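The scene view shows the tube at px (348,177) on the flap next to the handle (345,165). The rack is at (413,255) with its empty hole near (397,260), and the tray is at (264,152).

```bash
sed -i "s/^    R=np.array.*/    from scipy.spatial.transform import Rotation as Ro\n    R=Ro.from_quat(np.roll(f['rotation'],-1)).as_matrix()/" h.py
python3 - <<'E'
from h import *
for n in ['scene','top']:
    f=grab(n,n+'0.png');print({k:v for k,v in f.items() if k not in('img','range_z')})
    P=cloud(f);np.savez('/tmp/%s.npz'%n,P=P,img=f['img'])
    if n=='scene':
        for u,v in [(348,168),(264,152),(397,258),(417,240),(435,231),(450,130),(340,200)]: print(u,v,P[v,u].round(4))
E
```

```text
{'fx': 490.4669760883339, 'fy': 490.4669760883339, 'cx': 313.1232061167079, 'cy': 198.46368236272517, 'origin': array([1.21507923, 0.58978557, 1.22127035]), 'rotation': array([0.37742348, 0.12687205, 0.29933138, 0.86709614])}
348 168 [0.5083 0.0506 0.2208]
264 152 [ 0.4948 -0.3219  0.0056]
397 258 [0.5388 0.2693 0.0345]
417 240 [0.4992 0.2947 0.1085]
435 231 [0.444  0.3143 0.1114]
450 130 [-0.0154  0.085   0.0128]
340 200 [0.5463 0.0598 0.123 ]
{'fx': 442.6140017588351, 'fy': 442.6140017588351, 'cx': 314.4801186727628, 'cy': 202.70923272699625, 'origin': array([0.54754744, 0.01313903, 1.36040958]), 'rotation': array([ 0.7093298 ,  0.01115169, -0.01636526, -0.7045985 ])}
```

View pics/top0.png

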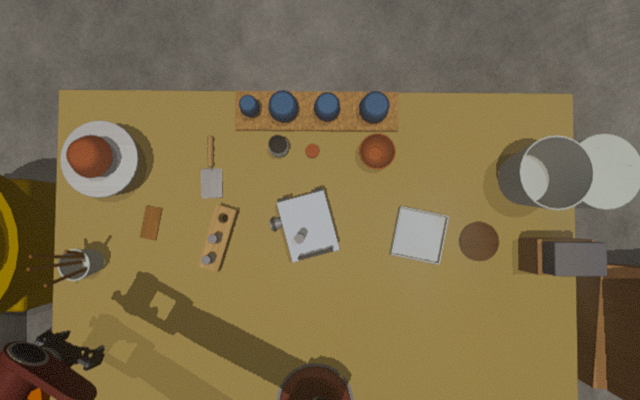

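The top view shows the trap at px (308,225), the tube at (300,236), the handle along the lower edge at about (315,257), the rack at (219,238) with its empty hole at (223,217), and the tray at (420,234).

```bash
python3 - <<'E'
from h import *
for n in ['top','scene']:
    d=np.load('/tmp/%s.npz'%n);P=d['P'];img=d['img'].astype(int)
    x,y,z=P[...,0],P[...,1],P[...,2]
    def box(m,name):
        Q=P[m]; r=cv2.minAreaRect((Q[:,:2]*1000).astype(np.float32)); print(n,name,m.sum(),np.round(r[0],1),np.round(r[1],1),round(r[2],2),'z',np.median(Q[:,2]).round(4),'med',np.median(Q[:,:2],0).round(4))
    tr=(abs(x-.52)<.15)&(abs(y-.03)<.15)
    box(tr&(abs(z-.1215)<.004),'flap')
    box(tr&(abs(z-.2215)<.005),'tubetop')
    box(tr&(z>.15)&(z<.172)&(x<.48),'handle')
    rk=(abs(x-.5)<.13)&(abs(y-.3)<.08)
    box(rk&(abs(z-.05)<.004),'rack')
    sp=rk&(abs(z-.11)<.005)
    for k in (sp&(x<.47),sp&(x>=.47)): box(k,'spare')
    box((abs(x-.49)<.12)&(abs(y+.31)<.12)&(abs(z-.022)<.006),'tray')
    # hole
    box(rk&(z<.045)&(z>.012)&(img.sum(2)<200)&(x>.5),'hole')
E
```

```text
top flap 2523 [536.2  24.1] [181.7 135.9] 15.51 z 0.1215 med [0.5392 0.0222]
top tubetop 77 [502.2  45.3] [23.2 23.1] 89.52 z 0.2213 med [0.501  0.0442]
top handle 133 [456.5   1.9] [10.  96.2] 15.32 z 0.1605 med [0.456  0.0021]
top rack 928 [493.5 292. ] [ 62.9 190.4] 73.45 z 0.0498 med [0.5014 0.2897]
top spare 65 [434.5 309.1] [23.7 23. ] 44.18 z 0.1094 med [0.4357 0.3087]
top spare 62 [494.9 291. ] [22.6 25.9] 0.74 z 0.1101 med [0.4949 0.2921]
top tray 289 [ 505.  -314.1] [151.2 150. ] 78.26 z 0.024 med [ 0.5045 -0.3153]
top hole 53 [544.7 268.3] [46.8 78.7] 73.22 z 0.0202 med [0.5458 0.2543]
scene flap 1601 [534.   24.8] [186.6 137.5] 15.71 z 0.123 med [0.5447 0.0279]
scene tubetop 56 [499.9  46.8] [23.4 22.1] 41.93 z 0.2231 med [0.5006 0.0477]
scene handle 91 [455.5   3.6] [14.1 99.8] 15.43 z 0.162 med [ 0.4593 -0.0079]
scene rack 815 [493.5 293. ] [ 65.7 193.3] 73.44 z 0.0513 med [0.5111 0.2955]
scene spare 60 [435.1 311.2] [25.4 21.9] 36.8 z 0.1116 med [0.436  0.3111]
scene spare 67 [493.9 293. ] [25.7 24.8] 42.07 z 0.112 med [0.4967 0.2936]
scene tray 346 [ 502.3 -312.6] [156.6 153.1] 78.0 z 0.0227 med [ 0.5088 -0.3064]
scene hole 238 [540.6 283.1] [58.4 95.9] 72.39 z 0.0277 med [0.5646 0.2958]
```

```bash
cat >> h.py <<'E'
from scipy.spatial.transform import Rotation as Ro
FH=np.array([.5529,.2746]); TUBE=np.array([.5012,.0456]); BAR=np.array([.456,.0025]); TX=np.array([.964,.2656]); HINGE=BAR+.164*TX; TRAP=HINGE-.085*TX; TRAY=np.array([.504,-.3135]); RY=np.array([.2848,.9585])
def to(xyz,jaw=None):
    s=manip.state();R=Ro.from_quat(np.roll(s['tool_rot'],-1)).as_matrix()
    d=R.T@(np.array(xyz)-s['tool_pos'])*1000
    a=0
    if jaw is not None:
        j=R.T@np.array([*jaw,0]); a=np.arctan2(j[2],j[1]); a=(a+np.pi/2)%np.pi-np.pi/2
    print('shift',d.round(1),'turn',round(a,3),'axes',R.T.round(3).tolist(),'tcp',s['tool_pos'].round(4),'t',s['time'],'F',s['contact_force'].round(1),'w',round(s['gripper_width'],3),'q6',s['joint_pos'].round(2))
E
python3 -c "
from h import *
to([*TUBE,.30],RY)"
```

```text
shift [ -69.1 -386.7  443.5] turn -0.113 axes [[-0.001, -0.001, -1.0], [0.391, 0.92, -0.002], [0.92, -0.391, -0.0]] tcp [0.2442 0.5748 0.2304] t 0.15 F [-0.4 -0.6  0.4] w 1.001 q6 [ 1.05  0.05  1.61 -0.    1.48 -0.12]
```

Request:
play_rows(plan=[[-69, 0, 0, 0, -1], [-69, -50, 57, -0.05, -1], [-69, -97, 111, -0.113, -1], [-69, -145, 166, -0.113, -1], [-69, -193, 222, -0.113, -1], [-69, -241, 277, -0.113, -1], [-69, -290, 332, -0.113, -1], [-69, -338, 388, -0.113, -1]])

```text
time: 1.15
tool_pos: [0.4358, 0.18, 0.3002]
tool_rot: [0.7, 0.102, 0.7, -0.102]
contact_force: [0.7, 0.2, -0.3]
gripper_width: 0.998
```

```bash
python3 -c "
from h import *
to([*TUBE,.1775],RY)"
```

```text
shift [ 122.7 -110.2  100.9] turn 0.0 axes [[0.0, 0.0, -1.0], [0.285, 0.959, 0.0], [0.959, -0.285, 0.0]] tcp [0.4358 0.18   0.3002] t 1.15 F [ 0.7  0.2 -0.3] w 0.998 q6 [ 0.23 -0.36  1.87  0.    1.63 -1.05]
```

Request:
play_rows(plan=[[0, -40, 36, 0, -1], [0, -75, 70, 0, -1], [0, -110, 101, 0, -1], [20, -110, 101, 0, -1], [20, -110, 101, 0, -1], [20, -110, 101, 0, -1]])

```text
time: 1.9
tool_pos: [0.5004, 0.0487, 0.28]
tool_rot: [0.7, 0.101, 0.7, -0.101]
contact_force: [-0.5, 0.5, 0.7]
gripper_width: 1.0
```

```bash
python3 -c "
from h import *
f=grab('wrist','w1.png');P=cloud(f)
m=(abs(P[...,2]-.2215)<.006)&(abs(P[...,0]-.5)<.03)&(abs(P[...,1]-.045)<.03)
Q=P[m];print(m.sum(),cv2.minEnclosingCircle((Q[:,:2]*1000).astype(np.float32)),np.median(Q,0),Q[:,:2].mean(0))
m=(abs(P[...,2]-.159)<.006)&(abs(P[...,0]-.45)<.08)&(abs(P[...,1])<.07)
Q=P[m];print(m.sum(),m.any() and cv2.minAreaRect((Q[:,:2]*1000).astype(np.float32)))
to([*TUBE,.1775],RY)"
```

```text
1174 ((503.4044494628906, 44.97336959838867), 12.985557556152344) [0.50213862 0.04529208 0.22290884] [0.50231387 0.04529919]
1557 ((462.5332336425781, 14.859333038330078), (108.49707794189453, 58.84939193725586), 71.83248901367188)
shift [103.1  -2.9   1.4] turn 0.002 axes [[0.0, 0.0, -1.0], [0.283, 0.959, 0.0], [0.959, -0.283, 0.0]] tcp [0.5007 0.0487 0.2806] t 1.95 F [ 0.4 -0.2  0.1] w 1.001 q6 [-0.05 -0.27  1.83  0.    1.58 -1.33]
```

View pics/w1.png

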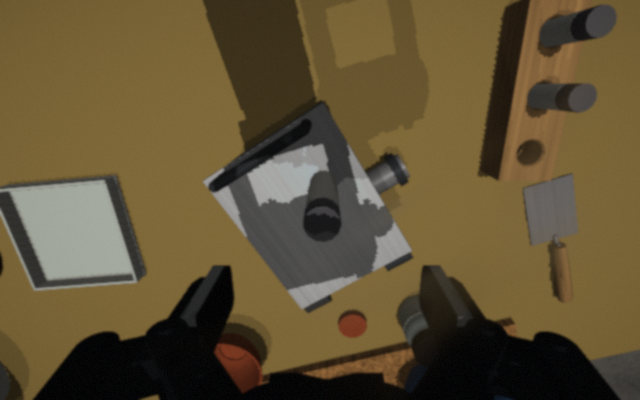

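The wrist view shows the tube at px (322,218) between the open fingers, and the bar at (262,157). Wrist depth puts the tube at (0.503, 0.045), which agrees with the earlier measurement.

Request:
play_rows(plan=[[35, -3, 3, 0, -1], [70, -3, 3, 0, -1], [102, -3, 3, 0, -1], [102, -3, 3, 0, -1], [102, -3, 3, 0, 1], [102, -3, 3, 0, 1], [102, -3, 3, 0, 1], [102, -3, 3, 0, 1]])

```text
time: 2.95
tool_pos: [0.5037, 0.044, 0.1797]
tool_rot: [0.701, 0.102, 0.699, -0.102]
contact_force: [-0.0, 0.7, 3.3]
gripper_width: 0.286
```

Request:
play_rows(plan=[[0, 0, 0, 0, 1], [0, 0, 0, 0, 1], [-30, 0, 0, 0, 1], [-60, 0, 0, 0, 1], [-60, 0, 0, 0, 1]])

```text
time: 3.58
tool_pos: [0.5042, 0.0438, 0.2405]
tool_rot: [0.701, 0.102, 0.698, -0.102]
contact_force: [0.0, -0.4, -0.7]
gripper_width: 0.29
```

```bash
python3 -c "
from h import *
f=grab('wrist','w2.png');P=cloud(f)
m=(abs(P[...,2]-.05)<.006)&(abs(P[...,0]-.5)<.15)&(abs(P[...,1]-.29)<.1)
Q=P[m];print(m.sum(),cv2.minAreaRect((Q[:,:2]*1000).astype(np.float32)))
to([*FH,.19],RY)"
```

```text
9762 ((505.7774353027344, 289.6031494140625), (65.27259826660156, 171.71551513671875), 73.46620178222656)
shift [ 48.4 235.4 -18.1] turn -0.0 axes [[0.001, -0.0, -1.0], [0.285, 0.959, 0.0], [0.959, -0.285, 0.001]] tcp [0.5032 0.0438 0.2384] t 3.625 F [-0.1  0.3 -1.8] w 0.291 q6 [-0.06 -0.24  1.88 -0.    1.51 -1.34]
```

View pics/w2.png

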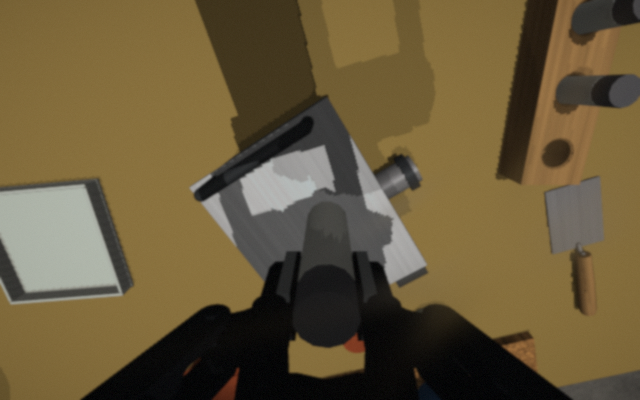

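The tube is gripped upright. The empty hole is visible at px (557,152), so I'll locate it from this picture by casting a ray onto the rack's top plane.

```bash
cat >> h.py <<'E'
def ray(f,u,v,z):
    R=Ro.from_quat(np.roll(f['rotation'],-1)).as_matrix();o=np.array(f['origin'])
    d=R@np.array([(u-f['cx'])/f['fx'],-(v-f['cy'])/f['fy'],-1]);return o+d*(z-o[2])/d[2]
def uv(f,p):
    R=Ro.from_quat(np.roll(f['rotation'],-1)).as_matrix();q=R.T@(np.array(p)-f['origin'])
    return f['cx']-f['fx']*q[0]/q[2],f['cy']+f['fy']*q[1]/q[2]
E
python3 -c "
from h import *
f=grab('wrist');g=f['img'].sum(2)
u0,v0=np.array(uv(f,[*FH,.05])).astype(int);print(u0,v0)
c=f['img'][v0-25:v0+25,u0-25:u0+25].copy();gg=c.sum(2)
# hole pixels: darker than half the wood median
t=cv2.threshold((gg/3).astype(np.uint8),0,255,cv2.THRESH_BINARY_INV+cv2.THRESH_OTSU)[1]
n,l,s,ce=cv2.connectedComponentsWithStats(t);k=l[25,25];print(k,s[k] ,ce[k])
cs=cv2.findContours((l==k).astype(np.uint8),0,1)[0][0]
W=np.array([ray(f,u0-25+p[0][0],v0-25+p[0][1],.05)[:2] for p in cs])*1000
print(cv2.minAreaRect(W.astype(np.float32)))
ft=grab('top');u0,v0=np.array(uv(ft,[*FH,.05]));print(u0,v0)
c=ft['img'][int(v0)-10:int(v0)+11,int(u0)-10:int(u0)+11].sum(2);w=np.clip(260-c.astype(float),0,None);yy,xx=np.mgrid[:21,:21];w[(yy-10)**2+(xx-10)**2>49]=0
print(ray(ft,int(u0)-10+(w*xx).sum()/w.sum(),int(v0)-10+(w*yy).sum()/w.sum(),.05))
cv2.imwrite('pics/w3.png',cv2.resize(f['img'][100:200,500:620,::-1],None,fx=4,fy=4))
"
```

```text
557 152
2 [ 11  14  31  29 669] [26.06726457 27.87443946]
((556.0557250976562, 275.2012023925781), (29.911909103393555, 29.191415786743164), 87.25782775878906)
222.67280220665234 217.53983150843965
[0.55227732 0.2730826  0.05      ]
```

```bash
python3 -c "
from h import *
f=grab('wrist');P=cloud(f);s=manip.state();t=s['tool_pos'];print(t)
m=(abs(P[...,0]-t[0])<.03)&(abs(P[...,1]-t[1])<.03)&(P[...,2]>t[2]+.035)&(P[...,2]<t[2]+.05)
v,u=np.nonzero(m);print(m.sum(),u.min(),u.max(),v.min(),v.max())
Q=P[m];print(Q.mean(0),np.median(Q,0),cv2.minAreaRect((Q[:,:2]*1000).astype(np.float32)))
to([.555,.275,.19],RY)"
```

```text
[0.50190801 0.04394164 0.23595914]
6021 227 411 278 354
[0.49827503 0.04467443 0.27901686] [0.49784342 0.04465642 0.27941021] ((501.7679443359375, 42.24622344970703), (63.59497833251953, 27.209186553955078), 76.6458511352539)
shift [ 45.8 236.6 -14.8] turn -0.0 axes [[-0.004, 0.0, -1.0], [0.285, 0.959, -0.001], [0.959, -0.285, -0.003]] tcp [0.5019 0.0439 0.236 ] t 3.775 F [ 0.3 -0.5 -1.1] w 0.289 q6 [-0.06 -0.24  1.88 -0.    1.51 -1.34]
```

Request:
play_rows(plan=[[0, 50, -4, 0, 1], [0, 100, -7, 0, 1], [0, 150, -10, 0, 1], [10, 200, -13, 0, 1], [30, 237, -15, 0, 1], [46, 237, -15, 0, 1], [46, 237, -15, 0, 1], [46, 237, -15, 0, 1]])

```text
time: 4.78
tool_pos: [0.5561, 0.2744, 0.1924]
tool_rot: [0.7, 0.102, 0.7, -0.102]
contact_force: [0.1, 0.4, -1.2]
gripper_width: 0.288
```

```bash
python3 -c "
from h import *
to([.555,.275,.15],RY)
f=grab('wrist','w4.png');P=cloud(f);s=manip.state();t=s['tool_pos'];print(t)
np.savez('/tmp/w4.npz',P=P,**f)
for q in ([.555,.275,.05],[.555,.275,.132]): print(uv(f,q))
to([.555,.275,.15],RY)"
```

```text
shift [42.4  0.3 -1.2] turn -0.001 axes [[-0.0, -0.0, -1.0], [0.286, 0.958, -0.0], [0.958, -0.286, 0.0]] tcp [0.5561 0.2744 0.1924] t 4.775 F [ 0.1  0.4 -1.2] w 0.288 q6 [ 0.34  0.07  1.66 -0.    1.41 -0.94]
[0.55645578 0.27447233 0.19309633]
(np.float64(326.4679195677886), np.float64(180.90796498025017))
(np.float64(326.5819338457357), np.float64(214.49792172062592))
shift [43.1  0.1 -1.6] turn -0.001 axes [[0.001, 0.0, -1.0], [0.286, 0.958, 0.0], [0.958, -0.286, 0.001]] tcp [0.5565 0.2745 0.1931] t 4.825 F [ 0.3 -0.2  0.1] w 0.29 q6 [ 0.34  0.07  1.66 -0.    1.41 -0.94]
```

View pics/w4.png

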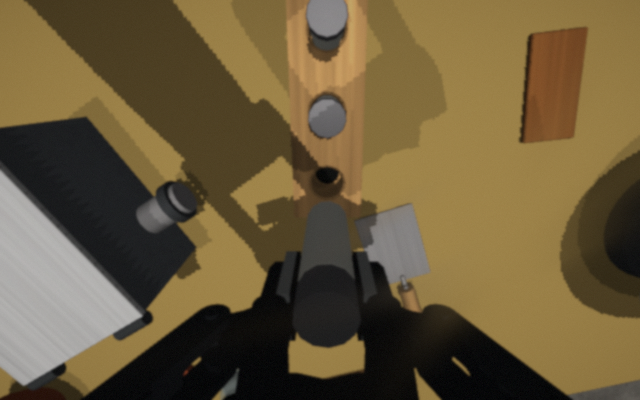

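The wrist view shows the held tube's lower end at px (326,205), in line with the hole at (327,181). I'll get the fore-aft offset from the depth of the tube's side.

```bash
python3 -c "
from h import *
f=dict(np.load('/tmp/w4.npz'));P=f['P'];rx=np.array([.9585,-.2848])
c=np.array([.555,.275])
for v in range(204,290,8):
    for_=[]
    q=P[v,300:353];
    a=(q[:,:2]-c)@rx*1000;b=(q[:,:2]-c)@RY*1000
    k=np.nanargmin(np.where(abs(b)<6,a,np.nan)) if (abs(b)<6).any() else 0
    g=(abs(b)<13.5)&(q[:,2]>.12)
    print(v,'front a',np.nanmedian(a[abs(b)<4]).round(1),'b range',b[g].min().round(1) if g.any() else None,b[g].max().round(1) if g.any() else None,'z',np.median(q[:,2]).round(4))
g=f['img'].sum(2)[160:203,305:350]
t=cv2.threshold((g/3).astype(np.uint8),0,255,cv2.THRESH_BINARY_INV+cv2.THRESH_OTSU)[1]
n,l,s,ce=cv2.connectedComponentsWithStats(t);print(s,ce+[305,160])
for u,vv in [(312,181),(343,181),(327,166)]:print(ray(f,u,vv,.05))
print(np.c_[range(160,206,2),[g2 for g2 in f['img'].sum(2)[160:206:2,327]]].T.tolist())
"
```

```text
204 front a -11.4 b range -6.1 7.3 z 0.0525
212 front a -11.6 b range -11.3 11.8 z 0.1508
220 front a -11.6 b range -12.2 11.7 z 0.1641
228 front a -11.5 b range -12.0 11.5 z 0.1752
236 front a -11.5 b range -11.9 12.9 z 0.1859
244 front a -11.6 b range -11.7 12.5 z 0.1948
252 front a -11.6 b range -12.6 12.3 z nan
260 front a -11.3 b range -12.5 12.0 z nan
268 front a -11.4 b range -12.1 11.1 z 0.2174
276 front a -11.4 b range -11.5 10.7 z nan
284 front a -11.5 b range -10.8 10.2 z nan
[[   0    0   45   41  535]
 [   0    0   45   43 1400]] [[339.17009346 173.99065421]
 [322.34928571 183.67857143]]
[0.55133372 0.26244925 0.05      ]
[0.55936654 0.28928832 0.05      ]
[0.54194313 0.27939744 0.05      ]
[[160.0, 162.0, 164.0, 166.0, 168.0, 170.0, 172.0, 174.0, 176.0, 178.0, 180.0, 182.0, 184.0, 186.0, 188.0, 190.0, 192.0, 194.0, 196.0, 198.0, 200.0, 202.0, 204.0], [345.0, 341.0, 318.0, 200.0, 79.0, 50.0, 46.0, 48.0, 30.0, 36.0, 15.0, 31.0, 95.0, 119.0, 125.0, 118.0, 105.0, 108.0, 119.0, 156.0, 183.0, 196.0, 194.0]]
```

The tube and hole agree within about 1 mm along the rack, with about 0.6 mm to correct across it. Lowering now.

Request:
play_rows(plan=[[20, 0.6, 0, 0, 1], [45, 0.6, 0, 0, 1], [70, 0.6, 0, 0, 1], [78, 0.6, 0, 0, 1], [84, 0.6, 0, 0, 1], [90, 0.6, 0, 0, 1], [96, 0.6, 0, 0, 1], [96, 0.6, 0, 0, 1]])

```text
time: 5.82
tool_pos: [0.5561, 0.276, 0.096]
tool_rot: [0.7, 0.102, 0.7, -0.102]
contact_force: [0.1, 0.7, -1.4]
gripper_width: 0.291
```

Request:
play_rows(plan=[[8, 0, 0, 0, 1], [16, 0, 0, 0, 1], [22, 0, 0, 0, 1], [26, 0, 0, 0, 1], [28, 0, 0, 0, 1], [28, 0, 0, 0, 1], [28, 0, 0, 0, 1]])

```text
time: 6.7
tool_pos: [0.5564, 0.2761, 0.0685]
tool_rot: [0.7, 0.102, 0.7, -0.102]
contact_force: [-0.6, 0.2, -0.4]
gripper_width: 0.29
```

Near the floor with no contact force. Release, dwell, then rise.

Request:
play_rows(plan=[[0, 0, 0, 0, 0.1], [0, 0, 0, 0, -0.2], [0, 0, 0, 0, -0.5], [0, 0, 0, 0, -0.5], [0, 0, 0, 0, -0.5], [0, 0, 0, 0, -0.5], [-30, 0, 0, 0, -0.5], [-60, 0, 0, 0, -0.5]])

```text
time: 7.7
tool_pos: [0.5558, 0.2758, 0.1284]
tool_rot: [0.699, 0.102, 0.7, -0.102]
contact_force: [-0.6, 0.0, 0.6]
gripper_width: 0.752
```

Request:
play_rows(plan=[[-60, 0, 0, 0, -0.5], [-120, 0, 0, 0, -0.5], [-160, 0, 0, 0, -0.5], [-160, 0, 0, 0, -0.5]])

```text
time: 8.2
tool_pos: [0.5581, 0.2767, 0.2941]
tool_rot: [0.703, 0.103, 0.697, -0.1]
contact_force: [-0.5, -0.3, 0.5]
gripper_width: 0.75
```

```bash
python3 -c "
from h import *
f=grab('wrist','w5.png');P=cloud(f)
for z in (.11,.1605):
  m=(abs(P[...,2]-z)<.005)&(abs(P[...,0]-.5)<.15)&(abs(P[...,1]-.29)<.06)
  n,l,s,ce=cv2.connectedComponentsWithStats(m.astype(np.uint8))
  for k in range(1,n):
    if s[k][4]>80:print(z,s[k][4],np.median(P[l==k],0).round(4))
m=(abs(P[...,2]-.158)<.006)&(abs(P[...,0]-.45)<.08)&(abs(P[...,1])<.07)
Q=P[m];print(m.sum(),m.any() and cv2.minAreaRect((Q[:,:2]*1000).astype(np.float32)))
to([*BAR,.23],TX)"
```

```text
0.11 718 [0.4375 0.3105 0.1115]
0.11 577 [0.4966 0.293  0.1114]
0.11 501 [0.5553 0.2771 0.1114]
568 ((451.3577575683594, 31.786760330200195), (10.246487617492676, 41.3411865234375), 15.693434715270996)
shift [  60.  -291.4  -19.1] turn 1.013 axes [[0.004, 0.001, -1.0], [0.285, 0.959, 0.003], [0.959, -0.285, 0.004]] tcp [0.557  0.2763 0.2908] t 8.25 F [-0.4 -0.1 -0.3] w 0.748 q6 [ 0.34  0.01  1.55 -0.    1.57 -0.94]
```

Step 1 is done: the tube's top is level with the spares. Next is the bar of the flap handle.

Request:
play_rows(plan=[[0, -36, -2, 0.13, -0.5], [0, -73, -5, 0.27, -0.5], [0, -110, -7, 0.4, -0.5], [0, -146, -10, 0.53, -0.5], [0, -182, -12, 0.66, -0.5], [20, -219, -14, 0.8, -0.5], [40, -255, -17, 0.92, -0.5], [60, -291, -19, 1.013, -0.5]])

```text
time: 9.25
tool_pos: [0.4535, 0.0016, 0.2253]
tool_rot: [0.561, 0.429, 0.563, -0.43]
contact_force: [-0.1, -0.5, 0.9]
gripper_width: 0.749
```

Request:
play_rows(plan=[[0, 0, 0, 0, -0.5], [0, 0, 0, 0, -0.5]])

```text
time: 9.5
tool_pos: [0.4549, 0.0028, 0.2275]
tool_rot: [0.562, 0.428, 0.563, -0.428]
contact_force: [-0.6, -0.7, 1.3]
gripper_width: 0.749
```

```bash
python3 -c "
from h import *
f=grab('wrist','w6.png');P=cloud(f)
m=(abs(P[...,2]-.158)<.007)&(abs(P[...,0]-.45)<.08)&(abs(P[...,1])<.07)
n,l,s,ce=cv2.connectedComponentsWithStats(m.astype(np.uint8))
for k in range(1,n):
  if s[k][4]>80:
    Q=P[l==k];print(s[k],np.median(Q,0),cv2.minAreaRect((Q[:,:2]*1000).astype(np.float32)))
to([*BAR,.1375],TX)"
```

```text
[ 323  142   15  137 1927] [0.45755768 0.00892909 0.16209638] ((459.3555603027344, 2.589916229248047), (9.79448127746582, 99.68859100341797), 15.258769035339355)
shift [90.7  0.5  0.7] turn 0.001 axes [[-0.0, 0.0, -1.0], [0.964, 0.267, -0.0], [0.267, -0.964, -0.0]] tcp [0.4554 0.003  0.2282] t 9.55 F [ 0.4 -0.6  0.3] w 0.753 q6 [-0.16 -0.37  1.99  0.    1.52 -0.43]
```

View pics/w6.png

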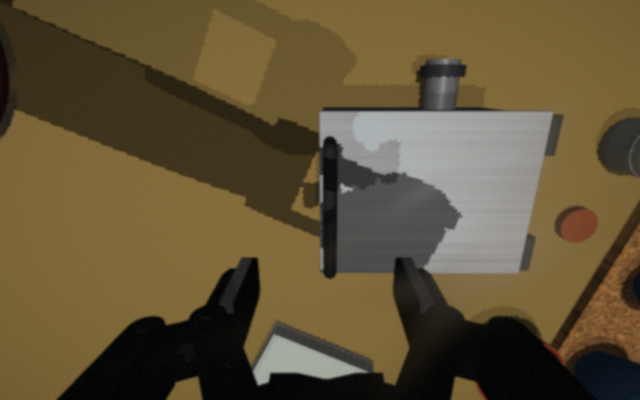

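The wrist view shows the bar at px (330,205), centred between the fingers and parallel to the pads. Going down and closing on it.

Request:
play_rows(plan=[[40, 2, 0, 0, -0.5], [75, 2, 0, 0, -0.5], [91, 2, 0, 0, -0.5], [91, 2, 0, 0, 0.5], [91, 2, 0, 0, 1], [91, 2, 0, 0, 1], [91, 2, 0, 0, 1], [91, 2, 0, 0, 1]])

```text
time: 10.55
tool_pos: [0.4574, 0.0026, 0.1392]
tool_rot: [0.563, 0.428, 0.562, -0.429]
contact_force: [-4.5, -1.2, 5.8]
gripper_width: 0.094
```

```bash
python3 -c "
from h import *
to([*BAR,.1375],TX)
for th in (.2,.4,.6,.8,1.0,1.2,1.4,1.6,1.7,1.8):
  a=np.arctan2(41,164);r=np.hypot(41,164);print(th,'tool',round(-(r*np.sin(a+th)-41)),round(164-r*np.cos(a+th)))"
```

```text
shift [ 1.7 -1.3 -0.2] turn 0.0 axes [[0.0, -0.001, -1.0], [0.964, 0.266, 0.0], [0.266, -0.964, 0.001]] tcp [0.4574 0.0026 0.1392] t 10.55 F [-4.5 -1.2  5.8] w 0.094 q6 [-0.16 -0.29  2.08 -0.    1.35 -0.43]
0.2 tool -32 11
0.4 tool -61 29
0.6 tool -85 52
0.8 tool -105 79
1.0 tool -119 110
1.2 tool -127 143
1.4 tool -128 177
1.6 tool -122 210
1.7 tool -116 226
1.8 tool -109 241
```

Request:
play_rows(plan=[[-16, 5, 0, 0, 1], [-32, 11, 0, 0, 1], [-47, 19, 0, 0, 1], [-61, 29, 0, 0, 1], [-74, 40, 0, 0, 1], [-85, 52, 0, 0, 1], [-85, 52, 0, 0, 1]])

```text
time: 11.42
tool_pos: [0.5076, 0.0165, 0.2273]
tool_rot: [0.563, 0.428, 0.562, -0.429]
contact_force: [-12.6, -4.3, 12.3]
gripper_width: 0.089
```

Request:
play_rows(plan=[[-11, 13, 0, 0, 1], [-20, 27, 0, 0, 1], [-28, 42, 0, 0, 1], [-34, 58, 0, 0, 1], [-39, 74, 0, 0, 1], [-42, 91, 0, 0, 1], [-43, 108, 0, 0, 1], [-43, 108, 0, 0, 1]])

```text
time: 12.42
tool_pos: [0.6143, 0.0461, 0.2695]
tool_rot: [0.565, 0.43, 0.561, -0.427]
contact_force: [0.4, -0.8, 4.5]
gripper_width: 0.089
```

Request:
play_rows(plan=[[0, 17, 0, 0, 1], [2, 34, 0, 0, 1], [6, 50, 0, 0, 1], [12, 66, 0, 0, 1], [12, 66, 0, 0, 1], [12, 66, 0, 0, 1]])

```text
time: 13.18
tool_pos: [0.6775, 0.0636, 0.2572]
tool_rot: [0.564, 0.43, 0.561, -0.426]
contact_force: [2.9, -0.8, 5.7]
gripper_width: 0.09
```

```bash
python3 -c "
from h import *
to([*HINGE,.23],TX)
f=grab('scene','s2.png')"
```

```text
shift [ 26.7 -66.    0.1] turn 0.0 axes [[0.007, 0.001, -1.0], [0.964, 0.266, 0.007], [0.266, -0.964, 0.001]] tcp [0.6775 0.0636 0.2572] t 13.175 F [ 2.9 -0.8  5.7] w 0.09 q6 [-0.02  0.16  1.45  0.    1.52 -0.29]
```

View pics/s2.png

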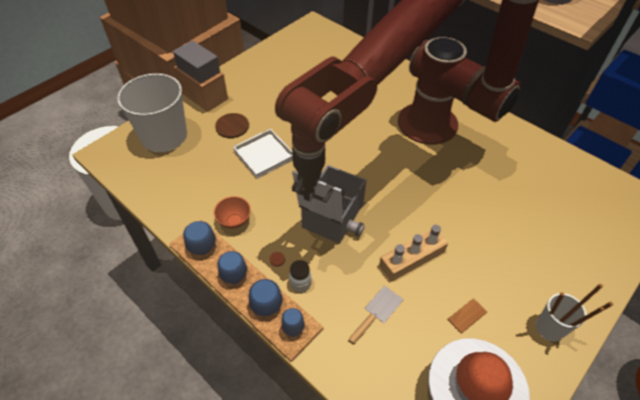

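The flap stands open, past upright, and the tube stands level with the spares in the rack at px (398,255). Opening the fingers just a little, then lifting off.

Request:
play_rows(plan=[[0, 0, 0, 0, 0.45], [0, 0, 0, 0, 0.45], [0, 0, 0, 0, 0.45], [-20, 0, 0, 0, 0.45], [-45, 0, 0, 0, 0.45], [-80, 0, 0, 0, 0.45], [-110, 0, 0, 0, 0.45], [-110, 0, 0, 0, 0.45]])

```text
time: 14.22
tool_pos: [0.6762, 0.0631, 0.3689]
tool_rot: [0.565, 0.43, 0.56, -0.427]
contact_force: [-0.2, -0.7, 0.5]
gripper_width: 0.273
```

```bash
python3 -c "
from h import *
to([*(TRAP-.024*TX),.36],TX)"
```

```text
shift [ 7.500e+00 -1.734e+02 -1.000e-01] turn 0.0 axes [[0.008, -0.0, -1.0], [0.964, 0.266, 0.008], [0.266, -0.964, 0.002]] tcp [0.6762 0.0631 0.3689] t 14.225 F [-0.2 -0.7  0.5] w 0.273 q6 [-0.02  0.13  1.3   0.    1.7  -0.29]
```

Request:
play_rows(plan=[[0, -50, 0, 0, 0.2], [0, -100, 0, 0, 0.2], [10, -150, 0, 0, 0.2], [40, -180, 0, 0, 0.2], [60, -180, 0, 0, 0.2], [60, -180, 0, 0, 0.2]])

```text
time: 14.98
tool_pos: [0.5006, 0.0154, 0.3006]
tool_rot: [0.561, 0.428, 0.564, -0.429]
contact_force: [-0.3, 0.2, 0.6]
gripper_width: 0.402
```

```bash
python3 -c "
from h import *
f=grab('wrist','w7.png');P=cloud(f);np.savez('/tmp/w7.npz',P=P)
TY=np.array([-TX[1],TX[0]])
a=(P[...,:2]-TRAP)@TX;b=(P[...,:2]-TRAP)@TY;z=P[...,2]
ins=(abs(a)<.075)&(abs(b)<.055)
for lo,hi in ((.097,.108),(.085,.097),(.075,.085),(.058,.072)):
  m=ins&(z>lo)&(z<hi)
  if m.sum()>20: print(lo,m.sum(),'a',np.percentile(a[m],[5,50,95]).round(4),'b',np.percentile(b[m],[3,50,97]).round(4),'z',np.median(z[m]))
m=(z>.15)&(z<.3)&(abs(b)<.06)&(a>.05);print('flap a by z',[(h,np.median(a[m&(abs(z-h)<.01)]).round(3)) for h in (.16,.2,.24,.27)])
to([*(TRAP-.024*TX),.26],TX)"
```

```text
0.097 369 a [-0.0254 -0.021  -0.016 ] b [-0.019   0.0009  0.019 ] z 0.10432446919711053
0.075 254 a [-0.0231 -0.021  -0.0187] b [-0.0519  0.0272  0.0527] z 0.08236616086961437
0.058 718 a [-0.0259  0.0261  0.0328] b [-0.0535  0.0029  0.052 ] z 0.06649369637400013
flap a by z [(0.16, np.float64(0.095)), (0.2, np.float64(0.1)), (0.24, np.float64(0.106)), (0.27, np.float64(0.111))]
shift [42.3  7.8  0.3] turn 0.0 axes [[-0.002, 0.0, -1.0], [0.964, 0.266, -0.002], [0.266, -0.964, -0.001]] tcp [0.5015 0.0153 0.3023] t 15.025 F [-0.1  0.9  0.5] w 0.401 q6 [-0.12 -0.28  1.8   0.    1.62 -0.39]
```

View pics/w7.png

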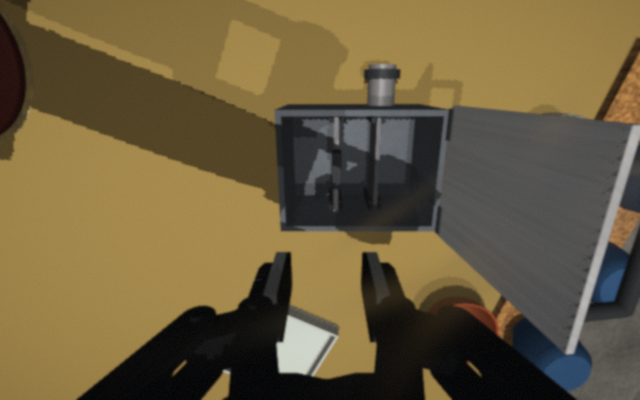

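The wrist view shows the strainer with its grip at px (336,165), in the near slot at x ≈ -22 mm. The baffle is in the other slot at (377,165) and the flap leans back at about 1.7 rad. Going down onto the grip.

Request:
play_rows(plan=[[50, 10.5, 0, 0, 0.2], [100, 10.5, 0, 0, 0.2], [150, 10.5, 0, 0, 0.2], [190, 10.5, 0, 0, 0.2], [212, 10.5, 0, 0, 0.2], [225, 10.5, 0, 0, 0.2], [225, 10.5, 0, 0, 0.2]])

```text
time: 15.9
tool_pos: [0.5121, 0.0181, 0.0782]
tool_rot: [0.562, 0.428, 0.563, -0.428]
contact_force: [0.2, 0.2, 0.2]
gripper_width: 0.403
```

Request:
play_rows(plan=[[0, 0, 0, 0, 0.6], [0, 0, 0, 0, 1], [0, 0, 0, 0, 1], [0, 0, 0, 0, 1], [0, 0, 0, 0, 1], [0, 0, 0, 0, 1]])

```text
time: 16.65
tool_pos: [0.5122, 0.0177, 0.0801]
tool_rot: [0.563, 0.428, 0.562, -0.428]
contact_force: [-3.0, -0.9, 6.0]
gripper_width: 0.106
```

Request:
play_rows(plan=[[-12, 0, 0, 0, 1], [-25, 0, 0, 0, 1], [-40, 0, 0, 0, 1], [-60, 0, 0, 0, 1], [-85, 0, 0, 0, 1], [-110, 0, 0, 0, 1], [-140, 0, 0, 0, 1], [-150, 0, 0, 0, 1]])

```text
time: 17.65
tool_pos: [0.5127, 0.0179, 0.2316]
tool_rot: [0.564, 0.429, 0.561, -0.427]
contact_force: [-0.2, -0.3, -2.5]
gripper_width: 0.102
```

```bash
python3 -c "
from h import *
to([*TRAY,.23],TX)
f=grab('top','t2.png')"
```

```text
shift [  1.7 -96.5 317.1] turn 0.0 axes [[0.005, -0.0, -1.0], [0.964, 0.266, 0.005], [0.266, -0.964, 0.002]] tcp [0.5127 0.0179 0.2316] t 17.65 F [-0.2 -0.3 -2.5] w 0.102 q6 [-0.11 -0.22  1.87  0.    1.49 -0.38]
```

View pics/t2.png

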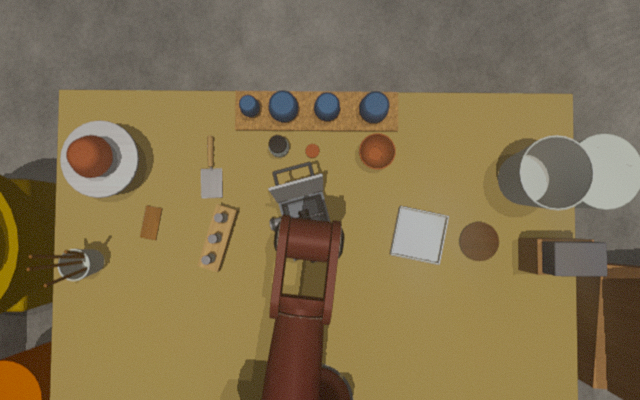

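The top view shows the flap open at px (298,182), three tubes in the rack, the bystanders in place, and the tray at (420,234). The force reading shows the plate is held (about -2.5 N). Carrying it across.

Request:
play_rows(plan=[[-5, -10, 33, 0, 1], [-5, -23, 76, 0, 1], [-5, -37, 122, 0, 1], [-5, -51, 168, 0, 1], [-5, -65, 214, 0, 1], [-5, -80, 260, 0, 1], [-5, -91, 297, 0, 1], [-5, -96, 317, 0, 1]])

```text
time: 18.7
tool_pos: [0.5025, -0.3144, 0.2318]
tool_rot: [0.561, 0.429, 0.563, -0.429]
contact_force: [0.0, -0.3, -1.6]
gripper_width: 0.105
```

Request:
play_rows(plan=[[0, 0, 0, 0, 1], [15, 0, 0, 0, 1], [35, 0, 0, 0, 1], [52, 0, 0, 0, 1], [62, 0, 0, 0, 1], [62, 0, 0, 0, 1], [62, 0, 0, 0, 1], [62, 0, 0, 0, 1]])

```text
time: 19.7
tool_pos: [0.5037, -0.3136, 0.1724]
tool_rot: [0.563, 0.428, 0.562, -0.428]
contact_force: [-0.7, -0.2, -1.6]
gripper_width: 0.107
```

```bash
python3 -c "
from h import *
to([*TRAY,.173],TX)
f=grab('scene','s3.png');P=cloud(f)
cv2.imwrite('pics/s3.png',cv2.resize(f['img'][60:300,180:500,::-1],None,fx=2.4,fy=2.4))
m=(abs(P[...,0]-.5)<.12)&(abs(P[...,1]+.31)<.12)&(P[...,2]>.06)&(P[...,2]<.17)
Q=P[m];print(m.sum(),np.percentile(Q,[1,50,99],axis=0).round(3))
t=(abs(P[...,0]-.5553)<.02)&(abs(P[...,1]-.276)<.02)&(P[...,2]>.1);print('tube top',np.median(P[t],0))"
```

```text
shift [-0.6  0.3 -0. ] turn 0.0 axes [[0.001, -0.001, -1.0], [0.964, 0.266, 0.001], [0.266, -0.964, 0.002]] tcp [ 0.5037 -0.3136  0.1724] t 19.7 F [-0.7 -0.2 -1.6] w 0.107 q6 [-0.68  0.02  1.75 -0.    1.37 -0.95]
348 [[ 0.483 -0.365  0.101]
 [ 0.5   -0.311  0.131]
 [ 0.518 -0.258  0.169]]
tube top [0.55455096 0.2781645  0.11038386]
```

View pics/s3.png

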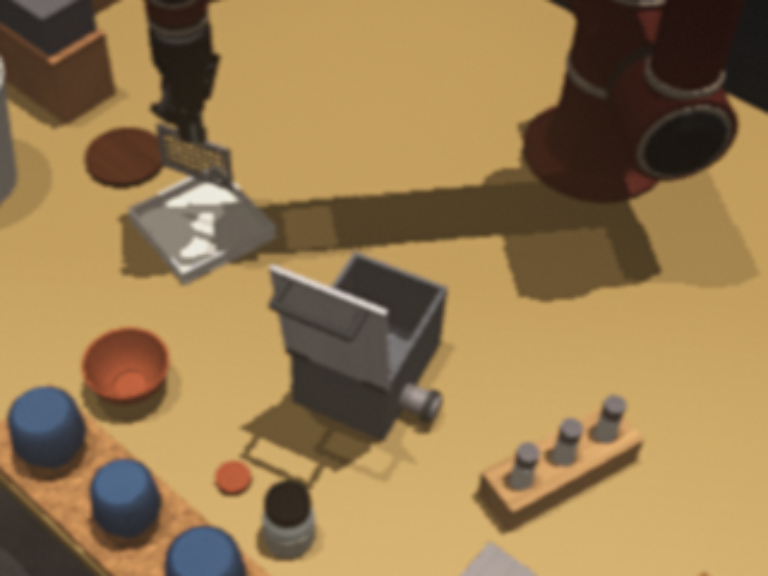

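The picture shows the plate at px (195,155), level, with its lower edge measured at 0.101 m. The flap is open and the tube is seated at (525,465), top at 0.110 m. Handing in.

```bash
python3 -c "
from plant import manip
print(manip.job_done()); print(manip.state()['time'])"
```

```text
the job is handed in; nothing more can be done
None
the job is handed in; nothing more can be done
```

The whole task was carried out in about 20 s of robot time (limit 72 s) and handed in; the system gives no verdict, so the results below are my own last measurements.

- **Tube:** it is upright in the rack's empty hole and let go. Its top is at about 0.110 m, level with the spares, and it sits 2–3 mm from the measured hole centre (limit 8 mm).
- **Flap:** it was swung open by its handle and stayed at about 1.7 rad after release.
- **Strainer plate:** it is gripped upright over the tray. The tool is within 1 mm of the tray's measured centre. The plate's lower edge is 0.101 m above the table, which puts its centre at about 0.15 m.
- **Baffle and bystanders:** the baffle was in its slot just before the lift, but I did not measure it again afterwards. In the pictures the bystanders look unmoved.

The only disagreement was about 3 mm between the top and wrist cameras on where the rack hole is. I settled it with a close wrist view of the tube against the hole before lowering. No check failed.

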